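# Set the stock tags in the stone shed

## Robot

A 6-joint arm with a two-finger parallel gripper is mounted at the origin on the work surface. World frame = base frame: x ahead of the robot, y to its left, z up, the work surface at z = 0. Lengths are in mm, angles in rad, forces in N, time in s.
With the tool pointing down it reaches from about 250 to 725 mm from the base axis. Payload 4 kg.
Tool frame: the origin (TCP) lies on the centre line of the jaws, within the pads' length; the fingertips stand 14 mm ahead of it and the grasp point (between the pads) lies 5 mm behind it; z points along the fingers, y is the line along which they close (so a half turn about z gives the same grasp; the last joint's range is limited). The gripper opens to 85 mm and grips with 20 to 120 N. Pads are 22 mm wide; open, the fingers measure 114 mm over their backs; the gripper's body (76 mm by 85 mm) begins 54 mm behind the grasp point. The pads swing forward as they close: fully open they stand 13 mm farther back than shut.
Start: joints at [1.11, 0.241, 0.005, 1.335, 0, 1.571], TCP at [222.331, 447.849, 245.306] pointing down, gripper open.
Joint ranges: [-2.72, 2.72], [-1.05, 1.87], [-1.09, 1.28], [-1.99, 2.15], [-1.42, 1.44], [-3.14, 3.14]. Speed limits (rad/s): [2.79, 2.79, 3.14, 3.14, 3.14, 3.14].

## Interface

Orientations are given as a rotation vector (axis times angle).
In Python, from station import r gives the robot as it stands.
- The arm moves only by the tool drive_tool, never from a script. Its argument "plan" is a list of rows, each a list of 5 numbers: the closure, from 0 (fully open) to 1 (shut), then the shift along the tool's x, y, z in cm, then the turn about the tool's z in degrees. A call has 1 to 12 rows; each row shifts and turns the commanded pose from where the row before left it, along the tool's axes as they then stand; what a row does not reach is not made up. A row lasts 1/12 s, in which the tool goes at most 41.7 mm and 7.16 degrees, less where a joint would pass 70% of its speed; a pose out of reach is approached as far as the arm can. A call is refused whole if a number of a shift passes 4.17 or a number of a turn 7.16, either way. A call with a gripper value outside its range is refused whole. The fingers move at their own pace and stop on an object; "newtons" is the grip in N (left out, the last holds). Time passes only in rows, so rows that do not move let the fingers close. It gives the time, the measured TCP pose, the force, the opening and the grip force at its end, in the units of the state.
- r.get_obs(): the state, without advancing time (a new reading comes with each control period).
- r.camera(name): name is "side" or "top" or "wrist"; returns (picture, depth): 480x640x3 uint8, blue, green, red; 480x640 float32, mm along the optical axis (not along the pixel's ray), 0 where there is no reading.
- r.camera_model(name): a dict with "fovy" (degrees; the focal length in pixels is half the picture's height over the tangent of half this angle, whatever the lens; pixels are square), "cx", "cy" (the principal point, pixels), "R" (3x3) and "t" (3): a world point X has camera coordinates R X + t; the wrist camera has in their place "T_tool_cam" (4x4, takes a point from camera to tool coordinates, whose origin is the TCP and whose axes are the flange's). Camera axes: x right, y down, z forward; pixel columns grow to the right and rows downward; lengths in mm; the calibration is good to about 2 mm. A picture is of the moment at which its call begins: read the wrist's pose just before it. camera_model takes no time and is no camera call.
- r.job_done(): hands the job in; it is judged then, once.
Trained networks look in the newest picture that a camera, given by its name, has taken for a name from the list of things; names that differ only in an ending like _2 or _b are one class to them, and where a whole thing is asked for, a point or a joint stands for the part that bears it (a point fixed in the world has none). Each returns a list of dicts, best first, with "score" (0 to 1); they miss things now and then, are a little off and sometimes report something else, mostly with a low value. They report only what shows in the picture. A call takes as long as a camera call.
- r.find_in(camera, name): "bbox" ([left, top, right, bottom] in pixels, round what is visible of it).
- r.spot_point(camera, name): "uv" ([column, row] in pixels: a listed point, or the origin of a listed thing).
The state is a dict: "clock": time; "joint_positions": joint angles; "qvel": joint speeds; "joint_efforts": joint torques, N m; "ee_pos": TCP position; "ee_rot": TCP orientation; "force": force on the tool from outside, world axes, zero at the start; "moment": the same for the moment, N m; "width": finger opening in mm; "finger_force": force on a finger pad.
Only numpy, scipy, OpenCV 4.12 (cv2) and the standard library are available. Lean on these libraries where they do the work, as an engineer would, in place of code of your own. Each camera call takes 0.05 s, during which the arm holds its last target. There are 200 camera calls.

## Task

Push over the wrong status tags with a fingertip so that the tags of the full bins show their green faces upwards and the tags of the bins holding just one block show red. Do not swing over tags that are already right, and do not pick up or shift the stone blocks or anything else lying around.

Things in the scene. Friction and masses are not known exactly. Their poses are not given: they have to be found in the camera images.
- tag_a (a joint): swing of status tag a in rad: 0 = leaning 35 degrees from upright to the -y side of its hinge, red face up; 1.22 = leaning 35 degrees to the +y side, green face up; 0.61 = upright. A stop holds it at each end. The light tag (about 45 g) falls by itself to whichever side of upright it is let go; a push of under 1 N near its free edge moves it
- tag_a_hinge (a point): middle of the hinge line of tag a, 26 mm above the table; the hinge runs along this frame's x, and the tag swings from its -y side to its +y side. Tag: plate 58 mm wide along the hinge, 60 mm from hinge to free edge, 4 mm thick. At rest its free edge is 34 mm to the side of the hinge and 49 mm above it; upright, 60 mm above. Fixed dark base below: 70 x 84 x 6 mm, top 18 mm above the table
- tag_a_bin (a point): centre of the floor of the bin that tag a speaks for: the blue bin directly beyond it, 140 mm along the hinge frame's +x. Bin 112 x 112 mm, 42 mm high, rim 54 mm above the table, fixed to the board
- tag_b (a joint): swing of status tag b in rad: 0 = leaning 35 degrees from upright to the -y side of its hinge, red face up; 1.22 = leaning 35 degrees to the +y side, green face up; 0.61 = upright. A stop holds it at each end. The light tag (about 45 g) falls by itself to whichever side of upright it is let go; a push of under 1 N near its free edge moves it
- tag_b_hinge (a point): middle of the hinge line of tag b, 26 mm above the table; the hinge runs along this frame's x, and the tag swings from its -y side to its +y side. Tag: plate 58 mm wide along the hinge, 60 mm from hinge to free edge, 4 mm thick. At rest its free edge is 34 mm to the side of the hinge and 49 mm above it; upright, 60 mm above. Fixed dark base below: 70 x 84 x 6 mm, top 18 mm above the table
- tag_b_bin (a point): centre of the floor of the bin that tag b speaks for: the blue bin directly beyond it, 140 mm along the hinge frame's +x. Bin 112 x 112 mm, 42 mm high, rim 54 mm above the table, fixed to the board
- tag_c (a joint): swing of status tag c in rad: 0 = leaning 35 degrees from upright to the -y side of its hinge, red face up; 1.22 = leaning 35 degrees to the +y side, green face up; 0.61 = upright. A stop holds it at each end. The light tag (about 45 g) falls by itself to whichever side of upright it is let go; a push of under 1 N near its free edge moves it
- tag_c_hinge (a point): middle of the hinge line of tag c, 26 mm above the table; the hinge runs along this frame's x, and the tag swings from its -y side to its +y side. Tag: plate 58 mm wide along the hinge, 60 mm from hinge to free edge, 4 mm thick. At rest its free edge is 34 mm to the side of the hinge and 49 mm above it; upright, 60 mm above. Fixed dark base below: 70 x 84 x 6 mm, top 18 mm above the table
- tag_c_bin (a point): centre of the floor of the bin that tag c speaks for: the blue bin directly beyond it, 140 mm along the hinge frame's +x. Bin 112 x 112 mm, 42 mm high, rim 54 mm above the table, fixed to the board
- tag_d (a joint): swing of status tag d in rad: 0 = leaning 35 degrees from upright to the -y side of its hinge, red face up; 1.22 = leaning 35 degrees to the +y side, green face up; 0.61 = upright. A stop holds it at each end. The light tag (about 45 g) falls by itself to whichever side of upright it is let go; a push of under 1 N near its free edge moves it
- tag_d_hinge (a point): middle of the hinge line of tag d, 26 mm above the table; the hinge runs along this frame's x, and the tag swings from its -y side to its +y side. Tag: plate 58 mm wide along the hinge, 60 mm from hinge to free edge, 4 mm thick. At rest its free edge is 34 mm to the side of the hinge and 49 mm above it; upright, 60 mm above. Fixed dark base below: 70 x 84 x 6 mm, top 18 mm above the table
- tag_d_bin (a point): centre of the floor of the bin that tag d speaks for: the blue bin directly beyond it, 140 mm along the hinge frame's +x. Bin 112 x 112 mm, 42 mm high, rim 54 mm above the table, fixed to the board
- full_a: the stock of a full bin: eight pale carved rosette blocks, 88 x 88 mm, 40 mm high, level with the rim; origin at the centre of its underside. It lies in one of the four bins
- low_a: the stock of a bin that is not full: one pale rosette block, 42 x 42 x 20 mm, alone on the bin's floor; origin at the centre of its underside. It lies in one of the four bins
- full_b: the stock of a full bin: eight pale carved rosette blocks, 88 x 88 mm, 40 mm high, level with the rim; origin at the centre of its underside. It lies in one of the four bins
- low_b: the stock of a bin that is not full: one pale rosette block, 42 x 42 x 20 mm, alone on the bin's floor; origin at the centre of its underside. It lies in one of the four bins
- board: plywood board 270 x 550 x 12 mm, fixed on the table, that carries a row of four bins along its +x side and the four tags, red on one face and green on the other with white rims, along its -x side. Bins and hinges are 130 mm apart along y; any tag may be at any bin. Origin at the centre of its underside
- glue: bystander: white glue bottle, 56 mm across, 130 mm tall, standing right of the board; origin at the centre of its underside
- roundel: bystander: turned sandstone disc, 100 mm across, 36 mm high, left of the board; origin at the centre of its underside
- hammer: bystander: hammer, 200 mm long, lying on the table on the robot's side of the board, to the right; its handle points to -x of its frame

How it is judged:
By the outcome, as a careful person would: the job done as asked, in the order asked, and still so for the second after the job is handed in, with the robot touching nothing.
It also fails if it takes over 58 s, if anything falls off the work surface, if the arm or the gripper's body presses on something with over 40 N, if the wrist force passes 120 N, or if a joint passes its speed limit or range.

## Working session

There is one attempt and no reset: what is moved stays moved. The work goes in short steps, Python scripts to look and compute and a tool call to move; the robot and the scene stay as the last step left them, time stands still between calls to the robot, and variables do not carry over. Pictures are saved under pics/ and viewed, at most 10 in all, crops included, and the job is handed in when it is done.

Besides the shell and the picture viewer there is one more tool, called after "Emit:" by a JSON object that holds its "name" and its "arguments", one argument or row to a line. drive_tool: Moves the arm, as the interface text tells. Its arguments: {"type":"object","properties":{"plan":{"type":"array"},"newtons":{"type":"number"}},"required":["plan"]}

```bash
mkdir -p pics; cat > h.py <<'E'
from station import r
import numpy as np, cv2
from scipy.spatial.transform import Rotation as Ro
def shot(c,name):
    o=r.get_obs(); im,d=r.camera(c); cv2.imwrite(f'pics/{name}.png',im); return im,d,o
def world(c,uv,d,o,z=None):
    m=r.camera_model(c); f=240/np.tan(np.radians(m['fovy'])/2)
    ray=np.array([(uv[0]-m['cx'])/f,(uv[1]-m['cy'])/f,1])
    if 'R' in m: R=np.array(m['R']).T; t=-R@np.array(m['t'])
    else:
        T=np.array(m['T_tool_cam']); W=Ro.from_rotvec(o['ee_rot']).as_matrix(); R=W@T[:3,:3]; t=W@T[:3,3]+o['ee_pos']
    if z is None: return R@(ray*d[int(round(uv[1])),int(round(uv[0]))])+t
    w=R@ray; return t+w*(z-t[2])/w[2]
E
python3 - <<'E'
from h import *
im,d,o=shot('top','top')
print(o['clock'],o['ee_pos'],o['ee_rot'])
for n in ['tag_a_hinge','tag_a_bin','full_a','low_a','board','glue','roundel','hammer']:
    z={'tag_a_hinge':26,'tag_a_bin':12}.get(n)
    for k in r.spot_point('top',n)[:5]: print(n,round(k['score'],2),np.round(k['uv']),np.round(world('top',k['uv'],d,o,z if z else 15)))
E
```

```text
0.0 [222.05469339 447.29367143 244.42207825] [-0.71727704 -3.05814623  0.00324285]
tag_a_hinge 0.61 [218. 228.] [508. 234.  26.]
full_a 0.91 [217. 169.] [646. 242.  15.]
full_a 0.75 [323. 158.] [673.  -4.  15.]
low_a 0.73 [267. 163.] [659. 126.  15.]
low_a 0.67 [381. 155.] [ 680. -140.   15.]
low_a 0.55 [324. 156.] [676.  -8.  15.]
board 0.62 [301. 191.] [595.  45.  15.]
glue 0.84 [517. 222.] [ 523. -452.   15.]
roundel 0.73 [330. 218.] [533. -20.  15.]
roundel 0.68 [109. 214.] [538. 488.  15.]
roundel 0.55 [382. 154.] [ 681. -143.   15.]
hammer 0.84 [465. 330.] [ 278. -328.   15.]
hammer 0.56 [106. 214.] [540. 496.  15.]
```

View pics/top.png

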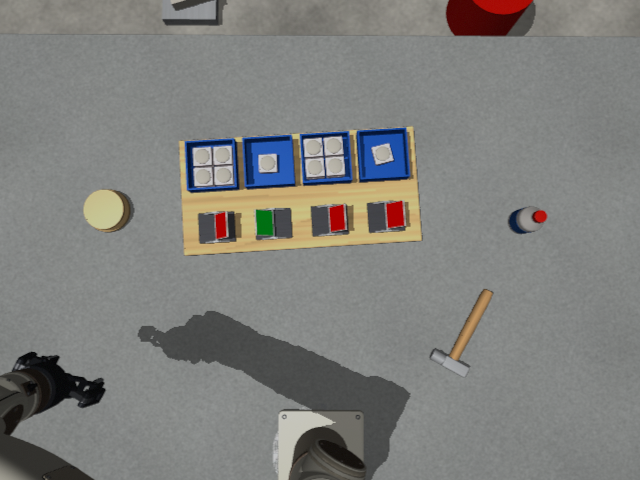

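The top view shows the bins from left to right (row about 160). At column 212 the bin is full with a red tag, at 267 low with green, at 325 full with red, and at 382 low with red. So tags 1 to 3 (columns 218, 273, 330; row about 222) are wrong and the fourth is right. Next I'll measure the geometry.

```bash
python3 - <<'E'
from h import *
im,d,o=shot('top','top2')
hsv=cv2.cvtColor(im,cv2.COLOR_BGR2HSV)
def pts(mask):
    v,u=np.nonzero(mask); return np.array([world('top',(a,b),d,o) for a,b in zip(u,v)])
blue=cv2.inRange(hsv,(100,120,40),(130,255,255)); blue[:100]=0; blue[260:]=0
blue[:,:170]=0; blue[:,430:]=0
P=pts(blue); rim=P[(P[:,2]>46)&(P[:,2]<62)]
print(len(rim),np.median(rim[:,2]))
(c,s,a)=cv2.minAreaRect(rim[:,:2].astype(np.float32)); print('rims rect',c,s,a)
b=cv2.boxPoints((c,s,a)); print(np.round(b))
# long axis
e=[b[1]-b[0],b[2]-b[1]]; ey=max(e,key=np.linalg.norm); ey=ey/np.linalg.norm(ey); ey*=np.sign(ey[1]); ex=np.array([ey[1],-ey[0]])
print('ey',ey,'yaw',np.degrees(np.arctan2(ex[1],ex[0])))
for i in range(4):
    bc=np.array(c)+ey*(195-130*i); h=bc-140*ex; print(i+1,'bin',bc.round(),'hinge',h.round())
for nm,mk in [('red',cv2.inRange(hsv,(0,150,60),(8,255,255))|cv2.inRange(hsv,(172,150,60),(180,255,255))),('green',cv2.inRange(hsv,(45,120,40),(75,255,255)))]:
    mk[:190]=0;mk[250:]=0;mk[:,:180]=0;mk[:,430:]=0
    n,l,st,ce=cv2.connectedComponentsWithStats(mk)
    for k in range(1,n):
        if st[k,4]>80:
            Q=pts(l==k); h0=np.array(c)-140*ex; q=(Q[:,:2]-h0); print(nm,ce[k].round(),'mean',Q.mean(0).round(),'along x',np.percentile(q@ex,[2,98]).round(),'y',np.percentile(q@ey,[2,98]).round(),'z',np.percentile(Q[:,2],[2,98]).round())
W=Ro.from_rotvec(o['ee_rot']).as_matrix(); print(W.round(3),o['ee_pos'],o['joint_positions'])
E
```

```text
Traceback (most recent call last):
  File "h.py", line 7, in world
    m=r.camera_model(c); f=240/np.tan(np.radians(m['fovy'])/2)
ValueError: time passes only in moves, steps and waits
```

```bash
sed -i 's/m=r.camera_model(c);/m=M.setdefault(c,None) or M.__setitem__(c,r.camera_model(c)) or M[c];/; s/^def shot/M={}\ndef shot/' h.py
cat > m.py <<'E'
from h import *
im,d,o=shot('top','top3')
hsv=cv2.cvtColor(im,cv2.COLOR_BGR2HSV)
def pts(mask):
    v,u=np.nonzero(mask); return np.array([world('top',(a,b),d,o) for a,b in zip(u,v)])
blue=cv2.inRange(hsv,(100,120,40),(130,255,255)); blue[:100]=0; blue[260:]=0
blue[:,:170]=0; blue[:,430:]=0
P=pts(blue); rim=P[(P[:,2]>46)&(P[:,2]<62)]
print(len(rim),np.median(rim[:,2]))
(c,s,a)=cv2.minAreaRect(rim[:,:2].astype(np.float32)); print('rims rect',c,s,a)
b=cv2.boxPoints((c,s,a))
e=[b[1]-b[0],b[2]-b[1]]; ey=max(e,key=np.linalg.norm); ey=ey/np.linalg.norm(ey); ey*=np.sign(ey[1]); ex=np.array([ey[1],-ey[0]])
print('ey',ey,'yaw',np.degrees(np.arctan2(ex[1],ex[0])))
for i in range(4):
    bc=np.array(c)+ey*(195-130*i); h=bc-140*ex; print(i+1,'bin',bc.round(),'hinge',h.round())
for nm,mk in [('red',cv2.inRange(hsv,(0,150,60),(8,255,255))|cv2.inRange(hsv,(172,150,60),(180,255,255))),('green',cv2.inRange(hsv,(45,120,40),(75,255,255)))]:
    mk[:190]=0;mk[250:]=0;mk[:,:180]=0;mk[:,430:]=0
    n,l,st,ce=cv2.connectedComponentsWithStats(mk)
    for k in range(1,n):
        if st[k,4]>80:
            Q=pts(l==k); h0=np.array(c)-140*ex; q=(Q[:,:2]-h0); print(nm,ce[k].round(),'mean',Q.mean(0).round(),'along x',np.percentile(q@ex,[2,98]).round(),'y',np.percentile(q@ey,[2,98]).round(),'z',np.percentile(Q[:,2],[2,98]).round())
W=Ro.from_rotvec(o['ee_rot']).as_matrix(); print(W.round(3),o['ee_pos'],o['clock'])
E
python3 m.py
```

```text
1714 54.06464159883399
rims rect (662.1412963867188, 54.56500244140625) (113.78309631347656, 501.39215087890625) 3.8678131103515625
ey [-0.06745477  0.9977223 ] yaw 3.8678105
1 bin [649. 249.] hinge [509. 240.]
2 bin [658. 119.] hinge [518. 110.]
3 bin [667. -10.] hinge [527. -20.]
4 bin [ 675. -140.] hinge [ 536. -149.]
red [395. 214.] mean [ 537. -165.   56.] along x [-26.  26.] y [-225. -196.] z [31. 75.]
red [337. 218.] mean [528. -36.  53.] along x [-25.  26.] y [-95. -67.] z [32. 74.]
red [220. 225.] mean [511. 224.  53.] along x [-25.  26.] y [166. 193.] z [32. 74.]
green [264. 222.] mean [517. 126.  56.] along x [-26.  26.] y [67. 96.] z [34. 77.]
[[-0.896  0.445 -0.   ]
 [ 0.445  0.896 -0.   ]
 [ 0.    -0.    -1.   ]] [222.30869618 447.82090155 245.27156812] 0.5
```

Emit:
{"name": "drive_tool", "arguments": {
  "plan": [
    [1, 0, 0, 0, -5],
    [1, 0, 0, 0, -5],
    [1, 0, 0, 0, -5],
    [1, 0, 0, 0, -5],
    [1, 0, 0, 0, -5],
    [1, 0, 0, 0, -5.3],
    [1, -2, -2, 0, 0],
    [1, -2, -2, 0, 0],
    [1, -2, -2, 0, 0],
    [1, -2, -2, 0, 0],
    [1, -2, -2, 0, 0],
    [1, -2, -2, 0, 0]
  ],
  "newtons": 30
}}

```text
clock: 1.55
ee_pos: [351.1, 335.3, 245.4]
ee_rot: [-0.107, 3.139, 0.0]
force: [0.8, 0.3, 0.3]
width: -0.2
finger_force: 0.0
```

Emit:
{"name": "drive_tool", "arguments": {
  "plan": [
    [1, -2, -2, 0, 0],
    [1, -2, -2, 0, 0],
    [1, -2, -2, 0, 0],
    [1, -2, -2, 0, 0],
    [1, -2, -2, 0, 0],
    [1, -2, -2, 0, 0],
    [1, -2, -2, 0, 0],
    [1, -1.2, -2, 0, 0],
    [1, 0, -1.1, 0, 0],
    [1, 0, 0, 0, 0],
    [1, 0, 0, 0, 0],
    [1, 0, 0, 0, 0]
  ]
}}

```text
clock: 2.55
ee_pos: [512.8, 176.8, 245.4]
ee_rot: [0.108, -3.139, -0.001]
force: [1.5, -0.4, -0.7]
width: 0.1
finger_force: 0.0
```

```bash
cat > s.py <<'E'
from h import *
o=r.get_obs(); p=o['ee_pos']; ex=np.array([.9977,.0675]); ey=np.array([-.0675,.9977])
print(o['clock'],p,o['force'],o['width']); print(Ro.from_rotvec(o['ee_rot']).as_matrix().round(3))
q=p[:2]-np.array([509,240]); print('rel hinge1 x,y',q@ex,q@ey)
E
python3 s.py
```

```text
2.55 [512.75552875 176.76550357 245.44883513] [ 1.47954077 -0.41921117 -0.68918148] 0.11075582107736989
[[-0.998 -0.069 -0.   ]
 [-0.069  0.998  0.001]
 [ 0.     0.001 -1.   ]]
rel hinge1 x,y -0.521437471611732 -63.34255528158109
```

Emit:
{"name": "drive_tool", "arguments": {
  "plan": [
    [1, 0, 0, 3, 0],
    [1, 0, 0, 3, 0],
    [1, 0, 0, 3, 0],
    [1, 0, 0, 3, 0],
    [1, 0, -0.1, 3, 0],
    [1, 0, 0, 1.3, 0],
    [1, 0, 0, 1, 0],
    [1, 0, 0, 0, 0],
    [1, 0, 0, 0, 0],
    [1, 0, 0.8, 0, 0],
    [1, 0, 0.8, 0, 0],
    [1, 0, 0.8, 0, 0]
  ]
}}

```text
clock: 3.55
ee_pos: [512.9, 200.2, 73.9]
ee_rot: [-0.107, 3.137, 0.002]
force: [0.2, -0.2, 0.1]
width: -0.1
finger_force: 0.2
```

Emit:
{"name": "drive_tool", "arguments": {
  "plan": [
    [1, 0, 0.8, 0, 0],
    [1, 0, 0.8, 0, 0],
    [1, 0, 0.8, 0, 0],
    [1, 0, 0.8, 0, 0],
    [1, 0, 0.7, 0, 0],
    [1, 0, 0, 0, 0],
    [1, 0, 0, 0, 0],
    [1, 0, 0, 0, 0],
    [1, 0, -1.5, 0, 0],
    [1, 0, -1.5, 0, 0],
    [1, 0, -1.5, 0, 0],
    [1, 0, -1.5, 0, 0]
  ]
}}

```text
clock: 4.55
ee_pos: [513.2, 176.9, 72.3]
ee_rot: [0.106, -3.14, 0.0]
force: [-0.5, -0.9, -1.0]
width: 0.1
finger_force: 0.0
```

```bash
python3 s.py; python3 m.py | grep -E "red|green"
```

```text
4.55 [513.2480104  176.91423762  72.25859446] [-0.48338389 -0.91542215 -1.0486529 ] 0.09956871506765286
[[-0.998 -0.068 -0.   ]
 [-0.068  0.998 -0.   ]
 [ 0.    -0.    -1.   ]]
rel hinge1 x,y -0.020048984570501457 -63.22740583334848
red [395. 214.] mean [ 537. -165.   57.] along x [-26.  27.] y [-226. -197.] z [32. 76.]
red [337. 218.] mean [528. -36.  57.] along x [-26.  26.] y [-96. -67.] z [33. 76.]
green [265. 223.] mean [514. 123.  62.] along x [-26.  26.] y [66. 95.] z [ 34. 153.]
```

Emit:
{"name": "drive_tool", "arguments": {
  "plan": [
    [1, 0, -0.8, 0, 0],
    [1, 0, -0.8, 0, 0],
    [1, 0, -0.8, 0, 0],
    [1, 0, -0.8, 0, 0],
    [1, 0, -0.8, 0, 0],
    [1, 0, -0.8, 0, 0],
    [1, 0, -0.8, 0, 0],
    [1, 0, -0.8, 0, 0],
    [1, 0, 0, 0, 0],
    [1, 0, 0, 0, 0],
    [1, 0, 0, 0, 0],
    [1, 0, 2, 0, 0]
  ]
}}

```text
clock: 5.6
ee_pos: [516.4, 132.1, 72.3]
ee_rot: [0.101, -3.14, 0.002]
force: [0.2, -0.2, -0.3]
width: -0.1
finger_force: 0.0
```

Emit:
{"name": "drive_tool", "arguments": {
  "plan": [
    [1, 0, 2, 0, 0],
    [1, 0, 2, 0, 0],
    [1, 0, 0, 0, 0],
    [1, 0, 0, -3, 0],
    [1, 0, 0, -3, 0],
    [1, 0, 0, -3, 0],
    [1, 0, 0, -3, 0],
    [1, 2, 0, -3, 0],
    [1, 3, 0, -2, 0],
    [1, 3, 0, 0, 0],
    [1, 3, 0, 0, 0],
    [1, 3, 0, 0, 0]
  ]
}}

```text
clock: 6.6
ee_pos: [372.8, 164.3, 242.7]
ee_rot: [-0.107, 3.139, 0.001]
force: [-0.1, 0.3, 0.7]
width: -0.4
finger_force: 0.0
```

```bash
python3 s.py; python3 m.py | grep -E "red|green"
```

```text
6.6 [372.77202996 164.25170609 242.7422525 ] [-0.11540109  0.30206222  0.69797234] -0.3980528752737603
[[-0.998 -0.068  0.001]
 [-0.068  0.998  0.   ]
 [-0.001  0.    -1.   ]]
rel hinge1 x,y -141.02765554774905 -66.3786848532623
red [395. 214.] mean [ 537. -165.   54.] along x [-26.  26.] y [-225. -197.] z [31. 75.]
red [337. 218.] mean [528. -36.  57.] along x [-26.  26.] y [-95. -67.] z [32. 75.]
red [279. 222.] mean [520.  94.  53.] along x [-26.  26.] y [35. 63.] z [32. 74.]
green [206. 226.] mean [508. 254.  64.] along x [-26.  27.] y [196. 225.] z [34. 78.]
```

View pics/top3.png

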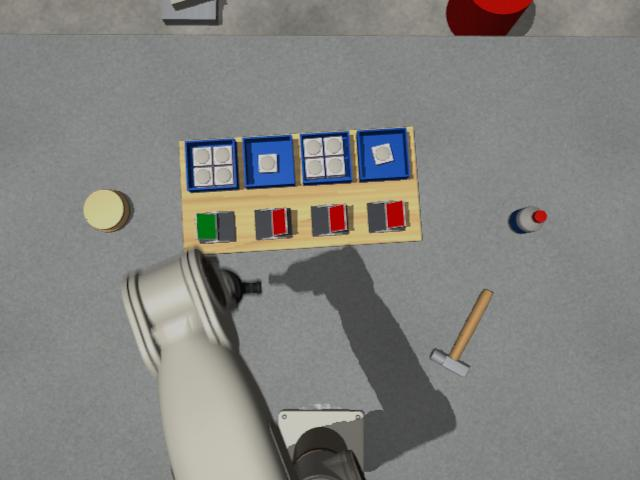

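Tag 1 is now green (col 206) and tag 2 red (col 279), both at their stops. Next is tag 3 (col 330), pushed from its -y side.

Emit:
{"name": "drive_tool", "arguments": {
  "plan": [
    [1, -1.2, -2.4, 0, 0],
    [1, -1.2, -2.4, 0, 0],
    [1, -1.2, -2.4, 0, 0],
    [1, -1.2, -2.4, 0, 0],
    [1, -1.2, -2.4, 0, 0],
    [1, -1.2, -2.4, 0, 0],
    [1, -1.2, -2.4, 0, 0],
    [1, -1.2, -2.4, 0, 0],
    [1, -1.2, -2.4, 0, 0],
    [1, -1.2, -2.4, 0, 0],
    [1, -2.1, -2.4, 0, 0],
    [1, 0, 0, 0, 0]
  ]
}}

```text
clock: 7.65
ee_pos: [535.6, -93.2, 241.3]
ee_rot: [-0.101, 3.138, -0.003]
force: [0.1, 1.1, -0.4]
width: -0.3
finger_force: 0.0
```

Emit:
{"name": "drive_tool", "arguments": {
  "plan": [
    [1, 0, 0, 0, 0],
    [1, 0, 0, 0, 0]
  ]
}}

```text
clock: 7.82
ee_pos: [532.0, -89.2, 241.8]
ee_rot: [0.107, -3.138, -0.001]
force: [-0.6, 0.7, 0.4]
width: 0.3
finger_force: 0.0
```

```bash
python3 s.py
```

```text
7.8167 [532.02654063 -89.1800523  241.82646432] [-0.56182813  0.73731643  0.35371805] 0.30444556045009397
[[-0.998 -0.068 -0.002]
 [-0.068  0.998  0.   ]
 [ 0.001  0.001 -1.   ]]
rel hinge1 x,y 0.7539260519591523 -329.97722966931786
```

Emit:
{"name": "drive_tool", "arguments": {
  "plan": [
    [1, 0, 0, 3, 0],
    [1, 0, 0, 3, 0],
    [1, 0, 0, 3, 0],
    [1, 0, 0, 3, 0],
    [1, 0, 0, 3, 0],
    [1, 0, 0, 1.5, 0],
    [1, 0, 0, 0.5, 0],
    [1, 0, 0, 0, 0],
    [1, 0, 0, 0, 0],
    [1, 0, 0.8, 0, 0],
    [1, 0, 0.8, 0, 0],
    [1, 0, 0.8, 0, 0]
  ]
}}

```text
clock: 8.82
ee_pos: [531.8, -64.6, 73.8]
ee_rot: [-0.107, 3.137, -0.001]
force: [0.1, -0.6, 0.2]
width: -0.2
finger_force: 0.4
```

Emit:
{"name": "drive_tool", "arguments": {
  "plan": [
    [1, 0, 0.8, 0, 0],
    [1, 0, 0.8, 0, 0],
    [1, 0, 0.8, 0, 0],
    [1, 0, 0.8, 0, 0],
    [1, 0, 0.8, 0, 0],
    [1, 0, 0.4, 0, 0],
    [1, 0, 0, 0, 0],
    [1, 0, 0, 0, 0],
    [1, 0, 0, 0, 0],
    [1, 0, -2, 0, 0],
    [1, 0, -2, 0, 0],
    [1, 0, -1, 0, 0]
  ]
}}

```text
clock: 9.82
ee_pos: [531.6, -73.3, 72.4]
ee_rot: [-0.104, 3.14, -0.001]
force: [-0.7, -0.2, -1.1]
width: 0.3
finger_force: 0.0
```

Emit:
{"name": "drive_tool", "arguments": {
  "plan": [
    [1, 0, 0, 0, 0],
    [1, 0, 0, -3, 0],
    [1, 0, 0, -3, 0],
    [1, 0, 0, -3, 0],
    [1, 0, 0, -3, 0],
    [1, 2, 0, -3, 0],
    [1, 3, 0, -2, 0],
    [1, 3, 0, 0, 0],
    [1, 3, 0, 0, 0],
    [1, 3, 0, 0, 0],
    [1, 0, 0, 0, 0],
    [1, 0, 0, 0, 0]
  ]
}}

```text
clock: 10.82
ee_pos: [390.4, -80.4, 242.7]
ee_rot: [-0.106, 3.139, 0.0]
force: [1.0, -0.5, -0.9]
width: -0.2
finger_force: 0.0
```

```bash
python3 s.py; python3 m.py | grep -E "red|green"
```

```text
10.8167 [390.4468467  -80.44966475 242.67424514] [ 1.02671566 -0.45302259 -0.87889487] -0.20603011309720298
[[-0.998 -0.067  0.001]
 [-0.067  0.998  0.   ]
 [-0.001  0.    -1.   ]]
rel hinge1 x,y -139.91083341581114 -311.7102926730233
red [395. 214.] mean [ 537. -165.   53.] along x [-26.  26.] y [-225. -196.] z [32. 75.]
red [279. 222.] mean [519.  93.  62.] along x [-26.  26.] y [35. 63.] z [33. 75.]
green [322. 219.] mean [525.  -3.  63.] along x [-27.  26.] y [-63. -34.] z [33. 79.]
green [206. 226.] mean [508. 254.  64.] along x [-26.  26.] y [196. 226.] z [34. 77.]
```

View pics/top3.png

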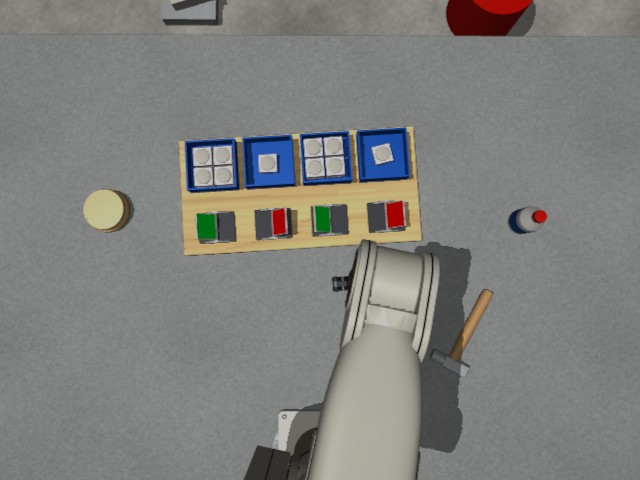

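The tags now read green (col 206), red (279), green (322) and red (395), which matches full, low, full, low. Nothing else has moved.

```bash
python3 -c "
from station import r
print(r.job_done())"
```

```text
the job is handed in; nothing more can be done
None
```

I pushed over the three wrong tags: both full bins now show green and both single-block bins show red. The fourth tag was already right, so I left it alone, and the job is handed in at about 11 s.

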